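# Lay a cooling fan down on the vibration test plate and zero the peak pointer

### The job

Get the cooling fan ready for its vibration test. First take the screwdriver off the round test plate and put it in the blue tray, then tip the standing fan over with a light push (do not pick it up) so that it lies flat and wholly on the plate with its orange-rimmed face up. Laying the fan down upsets the reading, so last of all turn the black knob on the yellow gauge back to its zero stop; leave the other things on the bench where they are.

Things in the scene. Friction and masses are not known exactly. Their poses are not given: they have to be found in the camera images.
- plate: Round vibration test plate, fixed, 280 mm diameter, 12 mm thick, black rubber top at z = 0.012. Origin: centre of its underside. The fan and the screwdriver start on it.
- fan: Square PC cooling fan, 120 x 120 x 25 mm, about 0.22 kg: black frame, orange rim on its front face, light grey blades inside. Origin: its centre. x axis: normal of the orange face (which may look any way); y, z: in the fan's plane. It starts standing on one 120 x 25 mm edge (z up, centre 72 mm and top edge 132 mm above the bench). Lying on its back its centre is 24.5 mm above the bench.
- fan_push (a point): Point on the orange face, middle of its upper edge, 5 mm below the top while the fan stands (127 mm above the bench). A push of about 0.3 N here against the fan's x axis tips it over its back bottom edge; it overbalances after leaning about 12 degrees (this point moved about 25 mm) and falls by itself onto its back.
- driver: Screwdriver, 150 mm long, about 0.09 kg, lying on the plate behind the fan, where the fan would fall, its tip towards the fan. Origin: the middle of its length on its axis (10 mm above what it lies on). x axis points to the tip. Red and black handle 85 mm long, 24 mm wide and 20 mm high, from x = -75 to +10 mm; the rest is a 7 mm steel shaft.
- driver_grip (a point): Middle of the screwdriver handle on its axis (32.5 mm behind the origin): the place to grip it, at half its height.
- driver_tip (a point): Tip end of the screwdriver.
- driver_end (a point): Handle end of the screwdriver.
- tray: Blue open tray, fixed, 210 (its x) x 120 (its y) x 35 mm high, walls and floor 4 to 5 mm thick. Origin: centre of its underside. On one side of the plate, the gauge on the other.
- gauge: Yellow peak gauge, fixed, 120 x 120 mm, 45 mm high, with a white dial on top and the black knob in its middle. Origin: centre of its underside. A thick red mark on the dial, towards its -x, is zero.
- peak_knob (a joint): Angle of the peak knob (rad): 0 at its zero stop, grows clockwise seen from above, up to 2.8. Turn it counterclockwise to the stop; 0.04 N m turns it and it stays where left. Its grip bar, 62 x 14 mm, stands on the gauge's vertical centre axis and at 0 runs along the gauge's x axis, the red pointer's end towards the gauge's -x.
- knob_top (a point): Top centre of the knob's grip bar, 84 mm above the bench. The bar is free to be gripped for the upper 28 mm; under it is a disc of 66 mm diameter.
- spray: Bystander: spray can, 54 mm diameter, 190 mm tall, loose. Origin: centre of its underside.
- heatsink: Bystander: finned heatsink, 90 x 80 x 58 mm, loose. Origin: centre of its underside.
- brick: Bystander: black power brick, 70 x 130 x 34 mm, loose. Origin: centre of its underside.

How it is judged (in metres and radians):
On the way, in this order (a step that is already met when the one before it is completed fails the run):
1. the screwdriver lies released in the tray (x of driver_tip in the frame of tray between -0.105 and 0.105 m and y of driver_tip in the frame of tray between -0.06 and 0.06 m and z of each of driver_tip, driver_end in the frame of tray below 0.04 m and x of driver_end in the frame of tray between -0.105 and 0.105 m and y of driver_end in the frame of tray between -0.06 and 0.06 m and linear speed of driver below 0.03 m/s and contact force between the fingers and driver below 0.1 N), for 0.2 s.
2. the fan lies flat on the plate, orange face up (angle between fan's own x axis and vertical below 0.08 rad and height (world z) of fan below 0.032 m and horizontal distance between fan and plate below 0.055 m and linear speed of fan below 0.03 m/s), for 0.2 s.
3. the knob is back at its zero stop (value of joint peak_knob below 0.06 rad), for 0.2 s.
At the end, for the whole second after the job is handed in: The screwdriver rests released with both ends inside the tray's outline and less than 40 mm above its underside; the fan lies at rest on its back on the plate (orange face up within 0.08 rad, centre below 32 mm height and within 55 mm of the plate's centre); the knob reads less than 0.06 rad (all of step 2 and x of driver_tip in the frame of tray between -0.105 and 0.105 m and y of driver_tip in the frame of tray between -0.06 and 0.06 m and z of each of driver_tip, driver_end in the frame of tray below 0.04 m and x of driver_end in the frame of tray between -0.105 and 0.105 m and y of driver_end in the frame of tray between -0.06 and 0.06 m and linear speed of driver below 0.03 m/s and value of joint peak_knob below 0.06 rad); the robot touches nothing.
It fails at once if the fan is lifted (its centre above 100 mm) (height (world z) of fan above 0.1 m).
It fails at once if the fan is pushed or gripped with more than 20 N (contact force between any of the arm, the fingers and fan above 20 N).
It fails at once if the spray can, heatsink or power brick is moved more than 25 mm or tipped more than 0.4 rad (distance of any of spray, heatsink, brick from where it was at the start of the episode above 0.025 m or angle between any of spray, heatsink, brick's own z axis and vertical above 0.4 rad).
It also fails if it takes over 72 s, if anything falls off the work surface, if the arm or the gripper's body presses on something with over 40 N, if the wrist force passes 120 N, or if a joint passes its speed limit or range.

### The arm

A 7-joint arm with a two-finger parallel gripper is mounted at the origin on the work surface. World frame = base frame: x ahead of the robot, y to its left, z up, the work surface at z = 0. Lengths are in mm, angles in rad, forces in N, time in s.
With the tool pointing down it reaches from about 400 to 850 mm from the base axis. Payload 4.5 kg.
Tool frame: the origin (TCP) lies at the very end of the fingers, on their centre line; the grasp point (between the pads) lies 19 mm behind it; z points along the fingers, y is the line along which they close (so a half turn about z gives the same grasp; the last joint's range is limited). The gripper opens to 88 mm and grips with 3 to 60 N. Pads are 18 mm wide; open, the fingers measure 123 mm over their backs; the gripper's body (75 mm by 187 mm) begins 45 mm behind the grasp point.
Start: joints at [-1.174, 0.689, -0.195, 1.565, 0.157, 0.902, -0.215], TCP at [221.791, 584.35, 212.543] pointing down, gripper open.
Joint ranges: [-3.01, 3.01], [-0.46, 2.08], [-1.47, 1.51], [0.13, 2.56], [-1, 4.14], [0.04, 2.09], [-2.66, 2.66]. Speed limits (rad/s): [2.57, 2.57, 3.14, 3.14, 3.14, 3.14, 3.14].

### API

Orientations are given as [roll, pitch, yaw] about the fixed x, y, z axes, in that order (R = Rz(yaw) Ry(pitch) Rx(roll)).
In Python, from workcell import sensors, vision, order gives the robot as it stands. The module is installed in compiled form; this text tells all that it offers.
- The arm moves only by the tool jog_arm, never from a script. Its argument "plan" is a list of rows, each an object of numbers: "gripper": the closure, from 0 (fully open) to 1 (shut); "dx", "dy", "dz": the shift along the tool's x, y, z as a fraction of full scale; "turn": the turn about the tool's z as a fraction of full scale. A call has 1 to 5 rows; each row is the pose to reach, as a shift and turn from the pose commanded when the call began, along the tool's axes at that moment; what a row does not reach only later rows make up. Full scale, the value 1, is 0.2 m for a shift and 90 degrees for a turn. A row lasts 1/12 s, in which the tool goes at most 41.7 mm and 7.16 degrees, less where a joint would pass 70% of its speed; a pose out of reach is approached as far as the arm can. A call with a number of a shift or a turn outside -1 to 1 is refused whole. A call with a gripper value outside its range is refused whole. The fingers move at their own pace and stop on an object; "force" is the grip in N (left out, the last holds). Time passes only in rows, so rows that repeat a pose let the fingers close. It gives the time, the measured TCP pose, the force, the opening and the grip force at its end, in the units of the state.
- sensors.get_obs(): the state, without advancing time (a new reading comes with each control period).
- vision.grab_frame(name): name is "scene" or "top" or "wrist"; returns (picture, depth): 480x640x3 uint8, red, green, blue; 480x640 float32, mm along the optical axis (not along the pixel's ray), 0 where there is no reading.
- vision.get_calibration(name): a dict with "mtx" (3x3 intrinsics, pixels), "k1" (the pictures are not rectified: a ray, as slopes to the right and down, at radius r is drawn at 1 + k1 r^2 times it, then the intrinsics apply), "cam_to_world" (4x4, takes a point from camera to world coordinates); the wrist camera has in their place "mount" (4x4, takes a point from camera to tool coordinates, whose origin is the TCP and whose axes are the flange's). Camera axes: x right, y down, z forward; pixel columns grow to the right and rows downward; lengths in mm; the calibration is good to about 2 mm. A picture is of the moment at which its call begins: read the wrist's pose just before it. get_calibration takes no time and is no camera call.
- order.finish_job(): hands the job in; it is judged then, once.
Trained networks look in the newest picture that a camera, given by its name, has taken for a name from the list of things; names that differ only in an ending like _2 or _b are one class to them, and where a whole thing is asked for, a point or a joint stands for the part that bears it (a point fixed in the world has none). Each returns a list of dicts, best first, with "score" (0 to 1); they miss things now and then, are a little off and sometimes report something else, mostly with a low value. They report only what shows in the picture. A call takes as long as a camera call.
- vision.recognise(camera, label): "location" ([x, y, z] in mm, in world coordinates, good to about 4 mm: the middle of the surface that is visible of it).
- vision.place_of(camera, label): "location" ([x, y, z] in mm, in world coordinates, good to about 4 mm: a listed point, or the origin of a listed thing).
The state is a dict: "time_s": time; "joint_pos": joint angles; "qd": joint speeds; "joint_torque": joint torques, N m; "position": TCP position; "eef_rot": TCP orientation; "force": force on the tool from outside, world axes, zero at the start; "wrist_torque": the same for the moment, N m; "grip_width": opening from 0.0 (shut) to 1.0 (fully open); "gripper_force": force on a finger pad.
Only numpy, scipy, OpenCV 4.12 (cv2) and the standard library are available. Lean on these libraries where they do the work, as an engineer would, in place of code of your own. Each camera call takes 0.05 s, during which the arm holds its last target. There are 200 camera calls.

## Working session

There is one attempt and no reset: what is moved stays moved. The work goes in short steps, Python scripts to look and compute and a tool call to move; the robot and the scene stay as the last step left them, time stands still between calls to the robot, and variables do not carry over. Pictures are saved under pics/ and viewed, at most 10 in all, crops included, and the job is handed in when it is done.

Besides the shell and the picture viewer there is one more tool, called after "Request:" as name(argument=value, ...), one argument or row to a line, values as JSON. jog_arm: Moves the arm, as the interface text tells. Its arguments: {"type":"object","properties":{"plan":{"type":"array"},"force":{"type":"number"}},"required":["plan"]}

```bash
mkdir -p pics; cat > h.py <<'E'
import numpy as np, cv2
from workcell import sensors, vision, order
def px2w(cam,u,v,d,T=None):
    c=vision.get_calibration(cam);K=np.array(c['mtx']);k=c['k1']
    xd=(u-K[0,2])/K[0,0];yd=(v-K[1,2])/K[1,1];x,y=xd,yd
    for _ in range(10):
        s=1+k*(x*x+y*y);x,y=xd/s,yd/s
    M=np.array(c['cam_to_world']) if T is None else T@np.array(c['mount'])
    return (M@np.array([x*d,y*d,d,1]))[:3]
E
python3 - <<'E'
from h import *
o=sensors.get_obs();print(o)
for c in('top','scene'):
    p,d=vision.grab_frame(c);cv2.imwrite(f'pics/{c}0.png',p[:,:,::-1]);np.save(f'{c}d.npy',d)
    for n in 'plate fan fan_push driver driver_grip driver_tip driver_end tray gauge peak_knob knob_top spray heatsink brick'.split():
        f=vision.recognise if n=='peak_knob' else vision.place_of
        try: print(c,n,[(np.round(r['location']).astype(int).tolist(),round(r['score'],2)) for r in f(c,n)[:2]])
        except Exception as e: print(n,e)
E
```

```text
{'time_s': 0.0, 'joint_pos': array([-1.17420635,  0.68997837, -0.19447351,  1.56628429,  0.15736725,
        0.90251369, -0.21510456]), 'qd': array([-8.65160289e-04,  8.60084589e-04,  1.39165955e-03, -7.64123600e-04,
        2.72877104e-05,  1.71551009e-03, -2.20395250e-04]), 'joint_torque': array([ 1.28542357e-03, -5.27565801e+01, -1.26609385e+00, -1.53424805e+01,
       -5.24918328e-02,  6.54389980e-03,  1.54914937e-04]), 'position': array([221.65991589, 583.67892541, 211.72849031]), 'eef_rot': array([-3.13981545e+00,  2.07592227e-04,  2.77888584e+00]), 'force': array([ 0.29784325, -0.4219458 , -0.21364147]), 'wrist_torque': array([-0.00250141, -0.06448538,  0.00045612]), 'gripper_force': 0.0, 'grip_width': 0.9990153816750539}
top plate [([569, 43, -1], 0.71)]
top fan [([604, 105, 77], 0.6)]
top fan_push [([612, 117, 125], 0.9), ([490, -314, -1], 0.25)]
top driver [([541, 13, 17], 0.7), ([603, 47, 22], 0.25)]
top driver_grip [([511, -1, 24], 0.81)]
top driver_tip [([607, 50, 21], 0.83)]
top driver_end [([473, -23, 21], 0.85), ([757, -241, -2], 0.24)]
top tray [([489, -314, -5], 0.8
[... 201 characters left out ...]
], 0.89)]
top brick [([783, -28, 2], 0.73)]
scene plate [([571, 45, -4], 0.59), ([543, 11, 17], 0.57)]
scene fan [([608, 108, 72], 0.82)]
scene fan_push [([615, 115, 128], 0.93), ([511, -2, 23], 0.26)]
scene driver [([542, 14, 15], 0.63)]
scene driver_grip [([512, -4, 23], 0.96), ([779, -24, 1], 0.45)]
scene driver_tip [([604, 47, 26], 0.92)]
scene driver_end [([476, -26, 24], 0.89), ([756, -241, 3], 0.68)]
scene tray [([491, -320, -1], 0.74), ([542, 13, 20], 0.28)]
scene gauge [([508, 310, -4], 0.84)]
scene peak_knob [([521, 301, 60], 0.8)]
scene knob_top [([508, 307, 87], 0.61)]
scene spray [([755, -240, 1], 0.89)]
scene heatsink [([749, 208, -1], 0.64)]
scene brick [([780, -26, 1], 0.59)]
```

View pics/top0.png

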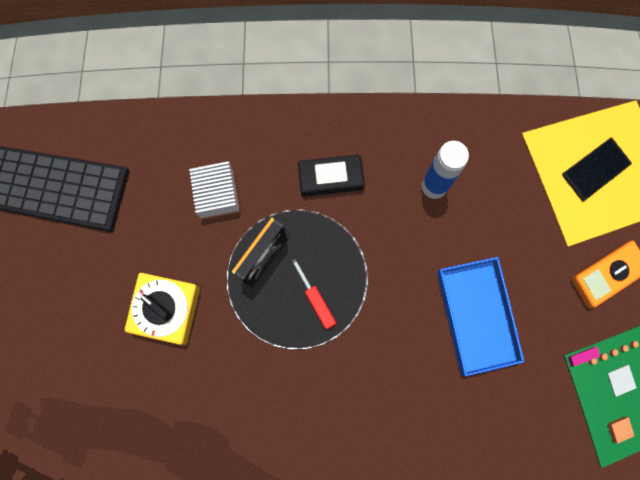

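View pics/scene0.png

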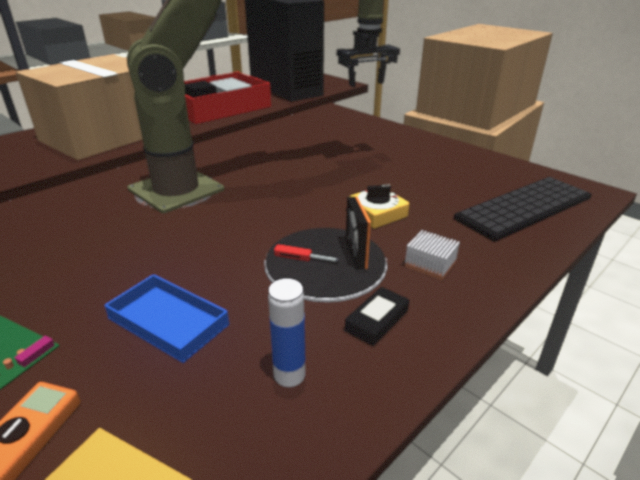

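The top view shows the fan's orange top edge running from about (236,270) to (272,222), with the orange face to the upper left. The driver runs from (296,263) to (330,325), the tray is centred near (482,317), and the red mark on the gauge near (152,333) faces the robot. The scene view agrees. Next I'll get the orientations.

```bash
python3 - <<'E'
from h import *
d=np.load('topd.npy');p=cv2.imread('pics/top0.png')
V,U=np.mgrid[0:480,0:640]
def cloud(m):
    return np.array([px2w('top',u,v,d[v,u]) for v,u in zip(*np.nonzero(m&(d>0)))])
def box(a,b,c,e):
    m=np.zeros((480,640),bool);m[b:e,a:c]=1;return m
def rep(n,P):
    r=cv2.minAreaRect(P[:,:2].astype(np.float32));print(n,len(P),np.round(P.mean(0)),[np.round(x,1) for x in r[:2]])
    b=cv2.boxPoints(r);e=b[1]-b[0] if np.linalg.norm(b[1]-b[0])>np.linalg.norm(b[2]-b[1]) else b[2]-b[1];print('  long yaw',np.arctan2(e[1],e[0])%np.pi)
P=cloud(box(220,200,300,300));rep('fantop',P[(P[:,2]>122)])
P=cloud(box(120,265,205,350));rep('knob',P[P[:,2]>74])
rep('gauge',P[(P[:,2]>38)])
b,g,r=[p[:,:,i].astype(int) for i in range(3)]
P=cloud(box(420,240,540,390)&(b>100)&(r<80));rep('tray',P)
P=cloud(box(285,255,345,335)&(r>120)&(g<80));rep('handle',P)
P=cloud(box(130,320,170,345)&(r>120)&(g<90)&(b<90));
if len(P):print('mark',P.mean(0))
E
```

```text
Traceback (most recent call last):
  File "h.py", line 4, in px2w
    c=vision.get_calibration(cam);K=np.array(c['mtx']);k=c['k1']
ValueError: time passes only in moves, steps and waits
```

```bash
sed -i 's/^def px2w/_C={}\ndef cal(c):\n    if c not in _C:_C[c]=vision.get_calibration(c)\n    return _C[c]\ndef px2w/;s/c=vision.get_calibration(cam);K/c=cal(cam);K/' h.py
cat > m.py <<'E'
from h import *
def cloud(cam,d,m,T=None):
    return np.array([px2w(cam,u,v,d[v,u],T) for v,u in zip(*np.nonzero(m&(d>0)))])
def box(a,b,c,e):
    m=np.zeros((480,640),bool);m[b:e,a:c]=1;return m
def rep(n,P):
    if len(P)<5: print(n,'none');return
    r=cv2.minAreaRect(P[:,:2].astype(np.float32));print(n,len(P),np.round(P.mean(0)),[np.round(x,1) for x in r[:2]])
    b=cv2.boxPoints(r);e=b[1]-b[0] if np.linalg.norm(b[1]-b[0])>np.linalg.norm(b[2]-b[1]) else b[2]-b[1];print('  long yaw',np.arctan2(e[1],e[0])%np.pi)
E
python3 - <<'E'
from m import *
d=np.load('topd.npy');p=cv2.imread('pics/top0.png')
b,g,r=[p[:,:,i].astype(int) for i in range(3)]
P=cloud('top',d,box(220,200,300,300));rep('fantop',P[(P[:,2]>122)])
P=cloud('top',d,box(120,265,205,350));rep('knob',P[P[:,2]>74])
rep('gauge',P[(P[:,2]>38)])
P=cloud('top',d,box(420,240,540,390)&(b>100)&(r<80));rep('tray',P)
P=cloud('top',d,box(285,255,345,335)&(r>120)&(g<80));rep('handle',P)
P=cloud('top',d,box(130,320,170,345)&(r>120)&(g<90)&(b<90))
if len(P):print('mark',P.mean(0))
E
```

```text
fantop 988 [608. 106. 131.] [array([608.5, 105.9]), array([ 26.3, 120.5])]
  long yaw 2.515798
knob 240 [509. 305.  82.] [array([508.7, 305.4]), array([61.3, 14.7])]
  long yaw 0.8823612
gauge 3668 [509. 303.  48.] [array([509.7, 305.6]), array([121.5, 120.6])]
  long yaw 1.3610224
tray 6487 [ 490. -319.    8.] [array([ 490.2, -321.8]), array([214.8, 135. ])]
  long yaw 0.19585966
handle 218 [510.  -4.  28.] [array([512.5,  -3.4]), array([87.2, 24.5])]
  long yaw 0.5016129
mark [450.97410695 321.25527741  23.58176315]
```

```bash
cat >> h.py <<'E'
def plan(x,y,z,yaw,n):
    o=sensors.get_obs();p=np.array(o['position']);w=o['eef_rot'][2];dy=yaw-w
    t=np.array([x,y,z]);print('at',np.round(p,1),'yaw',round(w,3),'j',np.round(o['joint_pos'],2),'t',round(o['time_s'],2))
    s=(t-p)/n
    for i in range(n):
        c=w+dy*i/n;X=np.array([np.cos(c),np.sin(c),0]);Y=np.array([np.sin(c),-np.cos(c),0])
        print('dx %.3f dy %.3f dz %.3f turn %.3f'%(s@X/200,s@Y/200,-s[2]/200,-dy/n/(np.pi/2)))
E
python3 -c "
from h import *
plan(511,-4,180,.505,4)"
```

```text
at [221.8 584.4 212.5] yaw 2.779 j [-1.17  0.69 -0.19  1.57  0.16  0.9  -0.22] t 1.5
dx -0.599 dy -0.559 dz 0.041 turn 0.362
dx -0.806 dy -0.149 dz 0.041 turn 0.362
dx -0.759 dy 0.308 dz 0.041 turn 0.362
dx -0.474 dy 0.669 dz 0.041 turn 0.362
```

Request:
jog_arm(
  plan=[
    {"gripper": 0,"dx": -0.599,"dy": -0.559,"dz": 0.041,"turn": 0.362},
    {"gripper": 0,"dx": -0.599,"dy": -0.559,"dz": 0.041,"turn": 0.362},
    {"gripper": 0,"dx": -0.599,"dy": -0.559,"dz": 0.041,"turn": 0.362},
    {"gripper": 0,"dx": -0.599,"dy": -0.559,"dz": 0.041,"turn": 0.362},
    {"gripper": 0,"dx": -0.599,"dy": -0.559,"dz": 0.041,"turn": 0.362},
  ],
  force=20,
)

```text
time_s: 1.92
position: [299.0, 427.7, 204.0]
eef_rot: [-3.138, 0.008, 2.193]
force: [0.6, -1.4, 0.9]
grip_width: 1.006
gripper_force: 0.0
```

Request:
jog_arm(
  plan=[
    {"gripper": 0,"dx": -0.806,"dy": -0.149,"dz": 0.041,"turn": 0.362},
    {"gripper": 0,"dx": -0.806,"dy": -0.149,"dz": 0.041,"turn": 0.362},
    {"gripper": 0,"dx": -0.806,"dy": -0.149,"dz": 0.041,"turn": 0.362},
    {"gripper": 0,"dx": -0.806,"dy": -0.149,"dz": 0.041,"turn": 0.362},
    {"gripper": 0,"dx": -0.806,"dy": -0.149,"dz": 0.041,"turn": 0.362},
  ],
)

```text
time_s: 2.33
position: [369.9, 281.3, 196.2]
eef_rot: [3.141, 0.006, 1.623]
force: [-0.7, 0.3, 0.2]
grip_width: 1.001
gripper_force: 0.0
```

Request:
jog_arm(
  plan=[
    {"gripper": 0,"dx": -0.759,"dy": 0.308,"dz": 0.041,"turn": 0.362},
    {"gripper": 0,"dx": -0.759,"dy": 0.308,"dz": 0.041,"turn": 0.362},
    {"gripper": 0,"dx": -0.759,"dy": 0.308,"dz": 0.041,"turn": 0.362},
    {"gripper": 0,"dx": -0.759,"dy": 0.308,"dz": 0.041,"turn": 0.362},
    {"gripper": 0,"dx": -0.759,"dy": 0.308,"dz": 0.041,"turn": 0.362},
  ],
)

```text
time_s: 2.75
position: [442.3, 134.5, 188.3]
eef_rot: [3.136, 0.002, 1.054]
force: [0.5, -0.0, -0.0]
grip_width: 0.997
gripper_force: 0.0
```

Request:
jog_arm(
  plan=[
    {"gripper": 0,"dx": -0.474,"dy": 0.669,"dz": 0.041,"turn": 0.362},
    {"gripper": 0,"dx": -0.474,"dy": 0.669,"dz": 0.041,"turn": 0.362},
    {"gripper": 0,"dx": -0.474,"dy": 0.669,"dz": 0.041,"turn": 0.362},
    {"gripper": 0,"dx": -0.474,"dy": 0.669,"dz": 0.041,"turn": 0.362},
    {"gripper": 0,"dx": -0.474,"dy": 0.669,"dz": 0.041,"turn": 0.362},
  ],
)

```text
time_s: 3.17
position: [514.7, -13.6, 180.5]
eef_rot: [3.133, -0.002, 0.487]
force: [0.2, -0.2, -0.0]
grip_width: 1.001
gripper_force: 0.0
```

```bash
cat >> h.py <<'E'
from scipy.spatial.transform import Rotation as Ro
def pose(o=None):
    o=o or sensors.get_obs();T=np.eye(4);T[:3,:3]=Ro.from_euler('xyz',o['eef_rot']).as_matrix();T[:3,3]=o['position'];return T
E
python3 - <<'E'
from m import *
T=pose();p,d=vision.grab_frame('wrist');cv2.imwrite('pics/w1.png',p[:,:,::-1])
b,g,r=[p[:,:,2-i].astype(int) for i in range(3)]
P=cloud('wrist',d,((r>110)&(g<70)&(b<80))[:, :] & (np.indices((480,640))%2==0).all(0),T)
P=P[(P[:,2]>15)&(P[:,2]<50)];rep('handle',P)
print(vision.place_of('wrist','driver_grip')[:1])
plan(511,-4,15,.503,1)
E
```

```text
handle 157 [492. -13.  31.] [array([510.8,  -2.3]), array([82.9, 24.1])]
  long yaw 0.49430367
[{'location': [507.0, -2.9, 22.7], 'score': 0.91}]
at [511.4  -5.9 179.7] yaw 0.501 j [-0.3   0.62  0.35  1.96 -0.35  0.62 -0.79] t 3.27
dx 0.003 dy -0.009 dz 0.823 turn -0.002
```

View pics/w1.png

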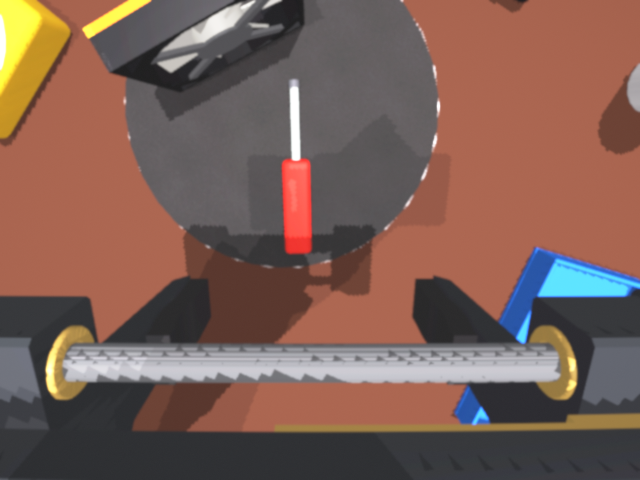

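The wrist view shows the handle at about (297,205), aligned with the fingers. I'll descend and grip.

Request:
jog_arm(
  plan=[
    {"gripper": 0,"dx": 0,"dy": -0.013,"dz": 0.2,"turn": 0},
    {"gripper": 0,"dx": 0,"dy": -0.013,"dz": 0.4,"turn": 0},
    {"gripper": 0,"dx": 0,"dy": -0.013,"dz": 0.6,"turn": 0},
    {"gripper": 0,"dx": 0,"dy": -0.013,"dz": 0.74,"turn": 0},
    {"gripper": 0,"dx": 0,"dy": -0.013,"dz": 0.82,"turn": 0},
  ],
)

```text
time_s: 3.68
position: [507.3, 1.0, 12.8]
eef_rot: [-3.137, 0.003, 0.51]
force: [-0.3, -0.5, -0.1]
grip_width: 1.0
gripper_force: 0.0
```

Request:
jog_arm(
  plan=[
    {"gripper": 0},
    {"gripper": 1},
    {"gripper": 1},
    {"gripper": 1},
    {"gripper": 1},
  ],
  force=25,
)

```text
validation failed for argument at $.pl...
```

Request:
jog_arm(
  plan=[
    {"gripper": 1},
    {"gripper": 1},
    {"gripper": 1},
    {"gripper": 1},
    {"gripper": 1},
  ],
)

```text
validation failed for argument at $.pl...
```

Request:
jog_arm(
  plan=[
    {"gripper": 0,"dx": 0,"dy": 0,"dz": -0.005,"turn": 0},
    {"gripper": 0,"dx": 0,"dy": 0,"dz": -0.005,"turn": 0},
    {"gripper": 1,"dx": 0,"dy": 0,"dz": -0.005,"turn": 0},
    {"gripper": 1,"dx": 0,"dy": 0,"dz": -0.005,"turn": 0},
    {"gripper": 1,"dx": 0,"dy": 0,"dz": -0.005,"turn": 0},
  ],
  force=25,
)

```text
time_s: 4.1
position: [510.6, -1.4, 18.1]
eef_rot: [3.141, -0.002, 0.505]
force: [0.3, 0.3, -0.1]
grip_width: 0.8
gripper_force: 0.0
```

Request:
jog_arm(
  plan=[
    {"gripper": 1,"dx": 0,"dy": 0,"dz": 0,"turn": 0},
    {"gripper": 1,"dx": 0,"dy": 0,"dz": 0,"turn": 0},
    {"gripper": 1,"dx": 0,"dy": 0,"dz": 0,"turn": 0},
    {"gripper": 1,"dx": 0,"dy": 0,"dz": 0,"turn": 0},
    {"gripper": 1,"dx": 0,"dy": 0,"dz": 0,"turn": 0},
  ],
)

```text
time_s: 4.52
position: [509.6, -1.8, 16.8]
eef_rot: [-3.142, -0.0, 0.504]
force: [-0.0, -0.7, -0.7]
grip_width: 0.418
gripper_force: 0.0
```

Request:
jog_arm(
  plan=[
    {"gripper": 1,"dx": 0,"dy": 0,"dz": 0,"turn": 0},
    {"gripper": 1,"dx": 0,"dy": 0,"dz": 0,"turn": 0},
    {"gripper": 1,"dx": 0,"dy": 0,"dz": 0,"turn": 0},
    {"gripper": 1,"dx": 0,"dy": 0,"dz": 0,"turn": 0},
    {"gripper": 1,"dx": 0,"dy": 0,"dz": 0,"turn": 0},
  ],
)

```text
time_s: 4.93
position: [509.6, -1.8, 16.7]
eef_rot: [-3.141, 0.0, 0.504]
force: [0.1, -0.8, -0.5]
grip_width: 0.042
gripper_force: 0.0
```

Request:
jog_arm(
  plan=[
    {"gripper": 1,"dx": 0,"dy": 0,"dz": -0.1,"turn": 0},
    {"gripper": 1,"dx": 0,"dy": 0,"dz": -0.2,"turn": 0},
    {"gripper": 1,"dx": 0,"dy": 0,"dz": -0.3,"turn": 0},
    {"gripper": 1,"dx": 0,"dy": 0,"dz": -0.4,"turn": 0},
    {"gripper": 1,"dx": 0,"dy": 0,"dz": -0.5,"turn": 0},
  ],
)

```text
time_s: 5.35
position: [509.3, -1.8, 117.6]
eef_rot: [-3.141, 0.0, 0.504]
force: [0.3, 0.2, -0.5]
grip_width: 0.004
gripper_force: 0.0
```

```bash
python3 - <<'E'
from m import *
# driver centre is ~32.5mm ahead of grip; centre driver in tray (490,-320) yaw .2
c=np.array([490.2,-320.5]);g=c-32*np.array([np.cos(.2),np.sin(.2)]);print(g)
plan(g[0],g[1],115,.2,2);print(sensors.get_obs()['grip_width'],sensors.get_obs()['gripper_force'])
E
```

```text
[ 458.83786951 -326.85741859]
at [509.3  -1.8 117.6] yaw 0.504 j [-0.26  0.71  0.28  2.01 -0.41  0.47 -0.74] t 5.35
dx -0.503 dy 0.651 dz 0.007 turn 0.097
dx -0.399 dy 0.719 dz 0.007 turn 0.097
0.004354694045003484 0.0
```

The fingers shut with nothing between them. I'll take another look.

```bash
python3 - <<'E'
from m import *
T=pose();p,d=vision.grab_frame('wrist');cv2.imwrite('pics/w2.png',p[:,:,::-1])
r,g,b=[p[:,:,i].astype(int) for i in range(3)]
P=cloud('wrist',d,((r>110)&(g<70)&(b<80)),T)
P=P[(P[:,2]>10)&(P[:,2]<60)];rep('handle w',P);print(np.percentile(P[:,2],[5,50,95]))
p,d=vision.grab_frame('top');cv2.imwrite('pics/t2.png',p[:,:,::-1])
r,g,b=[p[:,:,i].astype(int) for i in range(3)]
P=cloud('top',d,box(285,200,345,400)&(r>120)&(g<80));rep('handle t',P)
E
```

```text
handle w 1766 [496.  -9.  30.] [array([508.1,  -3.8]), array([89.8, 26.6])]
  long yaw 0.5141227
[12.87303062 31.72072038 33.0209985 ]
handle t none
```

View pics/w2.png

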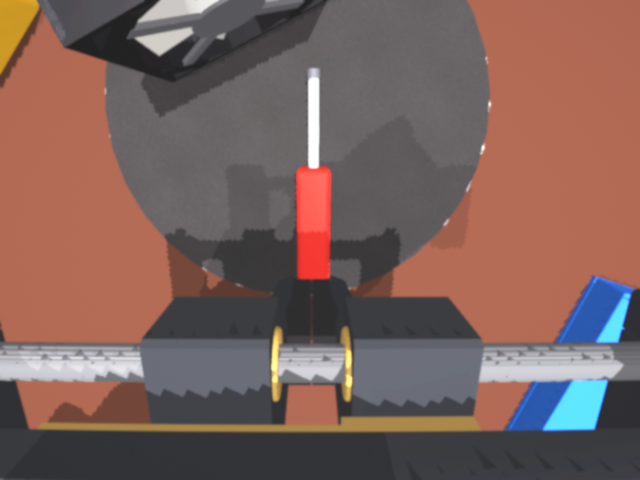

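The driver hasn't moved: the handle is at (313,220) and the fingers ended up behind it in the picture. I'll check where the TCP really is with the fixed cameras.

```bash
python3 - <<'E'
from m import *
print(np.round(cal('wrist')['mount'],3));print(cal('wrist')['mtx'],cal('wrist')['k1'])
T=pose();print(T[:3,3])
def proj(cam,X):
    c=cal(cam);K=np.array(c['mtx']);q=np.linalg.inv(c['cam_to_world'])@np.r_[X,1];x,y=q[:2]/q[2];s=1+c['k1']*(x*x+y*y)
    return K[0,0]*x*s+K[0,2],K[1,1]*y*s+K[1,2]
ims=[]
for cam in('top','scene'):
    p,d=vision.grab_frame(cam);p=p[:,:,::-1].copy()
    for X,col in((T[:3,3],(0,255,0)),((T@[0,0,-100,1])[:3],(255,255,0)),((T@[0,45,-64,1])[:3],(255,0,255)),(np.array([509,-4,32.]),(0,255,255))):
        u,v=proj(cam,X);cv2.circle(p,(int(u),int(v)),2,col,-1)
    u,v=map(int,proj(cam,T[:3,3]));u=min(max(u,100),540);v=min(max(v,100),380)
    ims.append(cv2.resize(p[v-100:v+100,u-100:u+100],(400,400),interpolation=cv2.INTER_CUBIC))
cv2.imwrite('pics/chk.png',np.hstack(ims))
E
```

```text
[[-1.00000e-03 -9.61000e-01 -2.77000e-01  7.07290e+01]
 [ 1.00000e+00 -1.00000e-03  1.00000e-03 -3.92000e-01]
 [-1.00000e-03 -2.77000e-01  9.61000e-01 -1.72096e+02]
 [ 0.00000e+00  0.00000e+00  0.00000e+00  1.00000e+00]]
[[370.87332511   0.         311.19830899]
 [  0.         370.87332511 233.13456123]
 [  0.           0.           1.        ]] -0.022814049618130522
[511.45753092  -1.95011494 119.13721477]
```

View pics/chk.png

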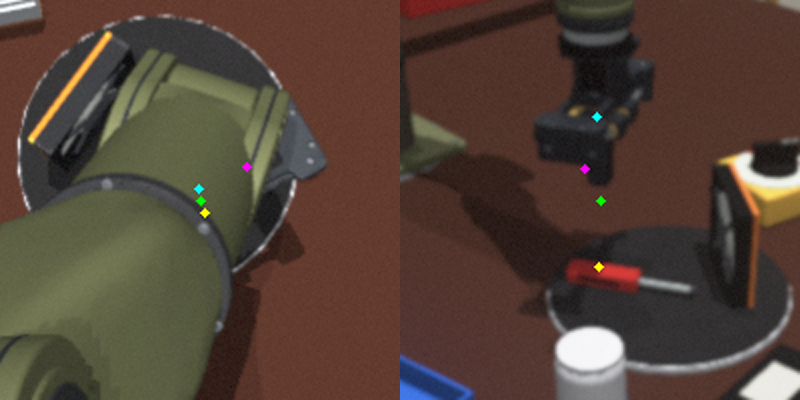

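In the scene crop the reported TCP (green dot, about (600,201)) sits below the visible fingertip at about (600,182). The real fingertips therefore seem to end roughly 20 mm short of the reported TCP. I'll measure the gap with wrist depth.

```bash
python3 - <<'E'
from m import *
p,d=vision.grab_frame('wrist')
P=cloud('wrist',d,box(200,265,430,420),np.eye(4))
P=P[(abs(P[:,0])<30)&(abs(P[:,1])<20)]
print(np.percentile(P[:,2],[50,90,95,98,99,100]))
h=P[(P[:,2]>-60)&(P[:,2]<20)];print(len(h),h.min(0),h.max(0),np.histogram(h[:,2],8))
t=h[h[:,2]>h[:,2].max()-6];print('tip',t.mean(0),t.min(0),t.max(0))
# handle check via plate depth: tool z of plate
Q=cloud('wrist',d,box(400,80,440,120),pose());print('plate z',Q.mean(0))
p,d=vision.grab_frame('scene')
from h import *
P=cloud('scene',d,np.ones((480,640),bool))
P=P[(abs(P[:,0]-510)<60)&(abs(P[:,1]+2)<60)&(P[:,2]>60)&(P[:,2]<300)]
print('scene lowest tip',np.percentile(P[:,2],[0,.5,1,2,5]),P[P[:,2]<np.percentile(P[:,2],2)].mean(0))
E
```

```text
[-110.56961984  -47.56187679  -38.21973801  -30.95491052  -27.51671791
   88.72343338]
2647 [ -2.34246586 -14.95457727 -59.99412611] [ 10.95977052  14.70504044 -25.00918705] (array([351, 357, 441, 430, 341, 315, 257, 155]), array([-59.99412611, -55.62100873, -51.24789134, -46.87477396,
       -42.50165658, -38.1285392 , -33.75542182, -29.38230443,
       -25.00918705]))
tip [  8.88700736  -0.24926767 -28.55323749] [  6.55917549 -12.73828616 -30.98117727] [ 10.48228901  12.38529343 -25.00918705]
plate z [624.08583392 -25.38423032  11.10534329]
scene lowest tip [141.98703738 145.62411369 148.31852962 151.0928252  158.71864841] [517.79650955  -5.2514665  147.7435134 ]
```

Both cameras agree that the real fingertips end about 25 mm behind the reported TCP. I'll grasp at a reported z of about -7.

Request:
jog_arm(
  plan=[
    {"gripper": 0.3,"dx": 0,"dy": 0,"dz": 0,"turn": 0},
    {"gripper": 0.3,"dx": 0,"dy": 0,"dz": 0,"turn": 0},
    {"gripper": 0.3,"dx": 0,"dy": 0,"dz": 0.08,"turn": 0},
    {"gripper": 0.3,"dx": 0,"dy": 0,"dz": 0.16,"turn": 0},
    {"gripper": 0.3,"dx": 0,"dy": 0,"dz": 0.24,"turn": 0},
  ],
)

```text
time_s: 6.07
position: [509.6, -1.8, 67.8]
eef_rot: [-3.141, 0.0, 0.504]
force: [0.2, -0.4, -0.5]
grip_width: 0.363
gripper_force: 0.0
```

Request:
jog_arm(
  plan=[
    {"gripper": 0.3,"dx": 0,"dy": 0,"dz": 0,"turn": 0},
    {"gripper": 0.3,"dx": 0,"dy": 0,"dz": 0,"turn": 0},
    {"gripper": 0.3,"dx": 0,"dy": 0,"dz": 0.0,"turn": 0},
    {"gripper": 0.3,"dx": 0,"dy": 0,"dz": 0.05,"turn": 0},
    {"gripper": 0.3,"dx": 0,"dy": 0,"dz": 0.1,"turn": 0},
  ],
)

```text
time_s: 6.48
position: [510.6, -1.8, 49.0]
eef_rot: [3.14, -0.002, 0.505]
force: [-1.1, -0.1, 0.3]
grip_width: 0.699
gripper_force: 0.0
```

Request:
jog_arm(
  plan=[
    {"gripper": 0.3,"dx": 0,"dy": 0,"dz": 0.06,"turn": 0},
    {"gripper": 0.3,"dx": 0,"dy": 0,"dz": 0.12,"turn": 0},
    {"gripper": 0.3,"dx": 0,"dy": 0,"dz": 0.17,"turn": 0},
    {"gripper": 0.3,"dx": 0,"dy": 0,"dz": 0.2,"turn": 0},
    {"gripper": 0.3,"dx": 0,"dy": 0,"dz": 0.2,"turn": 0},
  ],
)

```text
time_s: 6.9
position: [508.8, -1.8, 7.4]
eef_rot: [-3.14, 0.002, 0.504]
force: [0.5, 0.3, 0.1]
grip_width: 0.706
gripper_force: 0.0
```

Request:
jog_arm(
  plan=[
    {"gripper": 0.3,"dx": 0,"dy": 0.005,"dz": 0.03,"turn": 0},
    {"gripper": 0.3,"dx": 0,"dy": 0.005,"dz": 0.06,"turn": 0},
    {"gripper": 0.3,"dx": 0,"dy": 0.005,"dz": 0.07,"turn": 0},
    {"gripper": 1,"dx": 0,"dy": 0.005,"dz": 0.07,"turn": 0},
    {"gripper": 1,"dx": 0,"dy": 0.005,"dz": 0.07,"turn": 0},
  ],
)

```text
time_s: 7.32
position: [510.1, -2.6, -5.2]
eef_rot: [-3.142, -0.0, 0.504]
force: [-0.3, 0.5, 0.1]
grip_width: 0.572
gripper_force: 0.0
```

Request:
jog_arm(
  plan=[
    {"gripper": 1,"dx": 0,"dy": 0,"dz": 0,"turn": 0},
    {"gripper": 1,"dx": 0,"dy": 0,"dz": 0,"turn": 0},
    {"gripper": 1,"dx": 0,"dy": 0,"dz": 0,"turn": 0},
    {"gripper": 1,"dx": 0,"dy": 0,"dz": 0,"turn": 0},
    {"gripper": 1,"dx": 0,"dy": 0,"dz": 0,"turn": 0},
  ],
)

```text
time_s: 7.73
position: [510.3, -2.7, -5.1]
eef_rot: [3.141, -0.0, 0.504]
force: [-0.1, -0.7, 0.9]
grip_width: 0.269
gripper_force: 25.0
```

Request:
jog_arm(
  plan=[
    {"gripper": 1,"dx": 0,"dy": 0,"dz": 0,"turn": 0},
    {"gripper": 1,"dx": 0,"dy": 0,"dz": 0,"turn": 0},
    {"gripper": 1,"dx": 0,"dy": 0,"dz": 0,"turn": 0},
    {"gripper": 1,"dx": 0,"dy": 0,"dz": 0,"turn": 0},
    {"gripper": 1,"dx": 0,"dy": 0,"dz": 0,"turn": 0},
  ],
)

```text
time_s: 8.15
position: [510.2, -2.7, -5.1]
eef_rot: [3.142, -0.0, 0.504]
force: [0.4, -0.0, 4.0]
grip_width: 0.269
gripper_force: 25.0
```

The grip is good at 23.7 mm. Now I'll lift.

Request:
jog_arm(
  plan=[
    {"gripper": 1,"dx": 0,"dy": 0,"dz": -0.1,"turn": 0},
    {"gripper": 1,"dx": 0,"dy": 0,"dz": -0.25,"turn": 0},
    {"gripper": 1,"dx": 0,"dy": 0,"dz": -0.4,"turn": 0},
    {"gripper": 1,"dx": 0,"dy": 0,"dz": -0.5,"turn": 0},
    {"gripper": 1,"dx": 0,"dy": 0,"dz": -0.5,"turn": 0},
  ],
)

```text
time_s: 8.57
position: [512.2, -2.9, 97.8]
eef_rot: [3.139, -0.005, 0.504]
force: [0.9, 0.1, -1.9]
grip_width: 0.27
gripper_force: 25.0
```

```bash
python3 - <<'E'
from m import *
plan(459,-327,95,.2,2);print(sensors.get_obs()['grip_width'],sensors.get_obs()['gripper_force'])
E
```

```text
at [512.2  -2.9  97.8] yaw 0.504 j [-0.24  0.75  0.25  2.02 -0.44  0.42 -0.71] t 8.57
dx -0.508 dy 0.645 dz 0.007 turn 0.097
dx -0.404 dy 0.715 dz 0.007 turn 0.097
0.26978534621450617 24.99975174665451
```

Request:
jog_arm(
  plan=[
    {"gripper": 1,"dx": -0.1,"dy": 0.13,"dz": 0,"turn": 0.02},
    {"gripper": 1,"dx": -0.2,"dy": 0.26,"dz": 0,"turn": 0.04},
    {"gripper": 1,"dx": -0.3,"dy": 0.39,"dz": 0,"turn": 0.06},
    {"gripper": 1,"dx": -0.4,"dy": 0.52,"dz": 0,"turn": 0.08},
    {"gripper": 1,"dx": -0.508,"dy": 0.645,"dz": 0.007,"turn": 0.097},
  ],
)

```text
time_s: 8.98
position: [482.9, -165.8, 92.3]
eef_rot: [-3.141, 0.001, 0.351]
force: [0.0, 0.3, -0.2]
grip_width: 0.271
gripper_force: 25.0
```

Request:
jog_arm(
  plan=[
    {"gripper": 1,"dx": -0.1,"dy": 0.18,"dz": 0,"turn": 0.03},
    {"gripper": 1,"dx": -0.2,"dy": 0.36,"dz": 0,"turn": 0.06},
    {"gripper": 1,"dx": -0.3,"dy": 0.54,"dz": 0,"turn": 0.097},
    {"gripper": 1,"dx": -0.38,"dy": 0.67,"dz": 0,"turn": 0.097},
    {"gripper": 1,"dx": -0.404,"dy": 0.715,"dz": 0.007,"turn": 0.097},
  ],
)

```text
time_s: 9.4
position: [453.9, -333.7, 91.2]
eef_rot: [3.137, 0.002, 0.192]
force: [0.1, -1.4, -1.3]
grip_width: 0.271
gripper_force: 25.0
```

```bash
python3 - <<'E'
from m import *
T=pose();p,d=vision.grab_frame('wrist');cv2.imwrite('pics/w3.png',p[:,:,::-1])
p,d=vision.grab_frame('scene')
for c in('wrist','scene'):
  for n in('driver_tip','driver_end','tray'):print(c,n,[(r['location'],r['score']) for r in vision.place_of(c,n)[:1]])
plan(459,-327,-10,.2,1)
E
```

```text
wrist driver_tip [([555.5, -307.0, 117.5], 0.77)]
wrist driver_end [([411.7, -337.7, 120.2], 0.94)]
wrist tray [([490.4, -318.9, -1.7], 0.58)]
scene driver_tip [([562.3, -312.6, 116.0], 0.88)]
scene driver_end [([414.0, -342.5, 121.3], 0.66)]
scene tray [([490.7, -316.6, -3.5], 0.89)]
at [ 457.7 -324.4   91.6] yaw 0.203 j [ 0.38  0.8   0.26  1.88 -0.39  0.52 -0.46] t 9.8
dx 0.004 dy 0.014 dz 0.508 turn 0.002
```

View pics/w3.png

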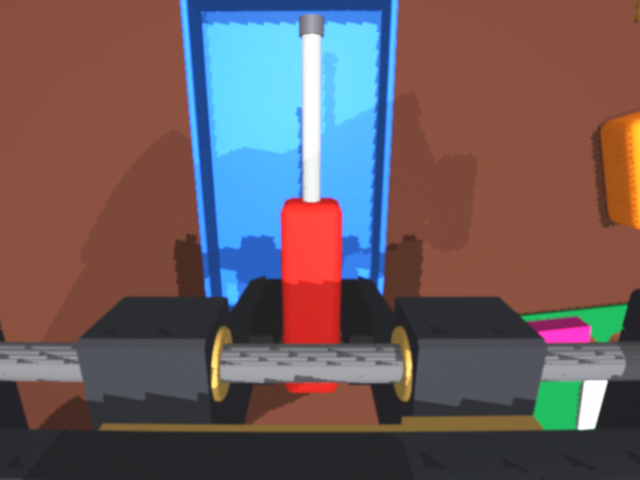

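The driver at (312,200) is centred over the tray and roughly parallel to it. I'll lower and release.

Request:
jog_arm(
  plan=[
    {"gripper": 1,"dx": 0.025,"dy": -0.015,"dz": 0.12,"turn": 0},
    {"gripper": 1,"dx": 0.025,"dy": -0.015,"dz": 0.24,"turn": 0},
    {"gripper": 1,"dx": 0.025,"dy": -0.015,"dz": 0.36,"turn": 0},
    {"gripper": 1,"dx": 0.025,"dy": -0.015,"dz": 0.45,"turn": 0},
    {"gripper": 1,"dx": 0.025,"dy": -0.015,"dz": 0.49,"turn": 0},
  ],
)

```text
time_s: 10.22
position: [460.7, -320.6, -8.3]
eef_rot: [-3.138, 0.002, 0.202]
force: [-0.7, -0.7, -1.5]
grip_width: 0.267
gripper_force: 25.0
```

Request:
jog_arm(
  plan=[
    {"gripper": 1,"dx": 0,"dy": 0,"dz": 0.01,"turn": 0},
    {"gripper": 0.5,"dx": 0,"dy": 0,"dz": 0.01,"turn": 0},
    {"gripper": 0.5,"dx": 0,"dy": 0,"dz": 0.01,"turn": 0},
    {"gripper": 0.5,"dx": 0,"dy": 0,"dz": 0.01,"turn": 0},
    {"gripper": 0.5,"dx": 0,"dy": 0,"dz": 0.01,"turn": 0},
  ],
)

```text
time_s: 10.63
position: [462.0, -323.3, -7.0]
eef_rot: [3.14, -0.001, 0.2]
force: [0.3, 0.1, 0.3]
grip_width: 0.498
gripper_force: 0.0
```

Request:
jog_arm(
  plan=[
    {"gripper": 0.5,"dx": 0,"dy": 0,"dz": -0.1,"turn": 0},
    {"gripper": 0.5,"dx": 0,"dy": 0,"dz": -0.3,"turn": 0},
    {"gripper": 0.5,"dx": 0,"dy": 0,"dz": -0.5,"turn": 0},
    {"gripper": 0.5,"dx": 0,"dy": 0,"dz": -0.7,"turn": 0},
    {"gripper": 1,"dx": 0,"dy": 0,"dz": -0.9,"turn": 0},
  ],
)

```text
time_s: 11.05
position: [460.9, -322.7, 174.5]
eef_rot: [3.141, -0.001, 0.199]
force: [1.1, -0.2, -0.2]
grip_width: 0.443
gripper_force: 0.0
```

```bash
python3 - <<'E'
from m import *
p,d=vision.grab_frame('scene');vision.grab_frame('wrist')
for c in('wrist','scene'):
  for n in('driver_tip','driver_end','fan_push','fan'):print(c,n,[(r['location'],r['score']) for r in vision.place_of(c,n)[:1]])
# prepush: 60mm in front of face, fan normal yaw .945; face centre at +12.5
n=np.array([np.cos(.945),np.sin(.945)]);f=np.array([608.5,106])
a=f+n*(12.5+45);print(a)
plan(a[0],a[1],170,.945,3)
E
```

```text
wrist driver_tip [([564.7, -296.1, 13.2], 0.67)]
wrist driver_end [([420.1, -325.0, 14.4], 0.76)]
wrist fan_push []
wrist fan []
scene driver_tip [([568.3, -301.2, 12.4], 0.62)]
scene driver_end [([419.7, -331.9, 12.7], 0.88)]
scene fan_push [([615.7, 116.7, 125.6], 0.71)]
scene fan [([608.4, 108.2, 72.7], 0.95)]
[642.18021554 152.60357369]
at [ 460.5 -322.4  170.6] yaw 0.199 j [ 0.33  0.69  0.34  1.82 -0.34  0.7  -0.51] t 11.55
dx 0.454 dy -0.716 dz 0.001 turn -0.158
dx 0.616 dy -0.582 dz 0.001 turn -0.158
dx 0.740 dy -0.413 dz 0.001 turn -0.158
```

The driver is in the tray. Now to the front of the fan with the fingers shut.

Request:
jog_arm(
  plan=[
    {"gripper": 1,"dx": 0.09,"dy": -0.143,"dz": 0,"turn": -0.03},
    {"gripper": 1,"dx": 0.18,"dy": -0.286,"dz": 0,"turn": -0.06},
    {"gripper": 1,"dx": 0.272,"dy": -0.43,"dz": 0,"turn": -0.09},
    {"gripper": 1,"dx": 0.363,"dy": -0.573,"dz": 0,"turn": -0.12},
    {"gripper": 1,"dx": 0.454,"dy": -0.716,"dz": 0.001,"turn": -0.158},
  ],
)

```text
time_s: 11.97
position: [521.8, -163.0, 170.9]
eef_rot: [-3.141, 0.001, 0.45]
force: [0.1, 0.1, 0.2]
grip_width: 0.003
gripper_force: 0.0
```

Request:
jog_arm(
  plan=[
    {"gripper": 1,"dx": 0.123,"dy": -0.116,"dz": 0,"turn": -0.03},
    {"gripper": 1,"dx": 0.246,"dy": -0.233,"dz": 0,"turn": -0.06},
    {"gripper": 1,"dx": 0.37,"dy": -0.349,"dz": 0,"turn": -0.09},
    {"gripper": 1,"dx": 0.493,"dy": -0.466,"dz": 0,"turn": -0.12},
    {"gripper": 1,"dx": 0.616,"dy": -0.582,"dz": 0.001,"turn": -0.158},
  ],
)

```text
time_s: 12.38
position: [582.4, -4.6, 170.7]
eef_rot: [-3.141, 0.001, 0.698]
force: [-0.2, 0.3, 0.6]
grip_width: 0.008
gripper_force: 0.0
```

Request:
jog_arm(
  plan=[
    {"gripper": 1,"dx": 0.148,"dy": -0.083,"dz": 0,"turn": -0.03},
    {"gripper": 1,"dx": 0.296,"dy": -0.165,"dz": 0,"turn": -0.06},
    {"gripper": 1,"dx": 0.444,"dy": -0.248,"dz": 0,"turn": -0.09},
    {"gripper": 1,"dx": 0.66,"dy": -0.36,"dz": 0,"turn": -0.13},
    {"gripper": 1,"dx": 0.74,"dy": -0.413,"dz": 0.001,"turn": -0.158},
  ],
)

```text
time_s: 12.8
position: [643.8, 157.0, 170.2]
eef_rot: [-3.14, -0.002, 0.95]
force: [-0.2, -0.2, -0.3]
grip_width: 0.005
gripper_force: 0.0
```

```bash
python3 - <<'E'
from m import *
T=pose();p,d=vision.grab_frame('wrist');cv2.imwrite('pics/w4.png',p[:,:,::-1])
P=cloud('wrist',d,np.indices((480,640)).sum(0)%3==0,T);P=P[(abs(P[:,0]-608)<80)&(abs(P[:,1]-106)<80)&(P[:,2]>123)&(P[:,2]<140)];rep('fan',P)
n=np.array([np.cos(.945),np.sin(.945)]);f=np.array([608.5,106])
a=f+n*(12.5+45)
plan(a[0],a[1],92,.945,1)
E
```

```text
fan 15 [611. 112. 132.] [array([610.9, 111.5]), array([13.4,  0.6])]
  long yaw 0.9501188
at [644.3 163.8 169.8] yaw 0.958 j [-0.43  0.8   0.23  1.49 -0.22  0.87 -0.74] t 12.85
dx -0.052 dy 0.023 dz 0.389 turn 0.009
```

View pics/w4.png

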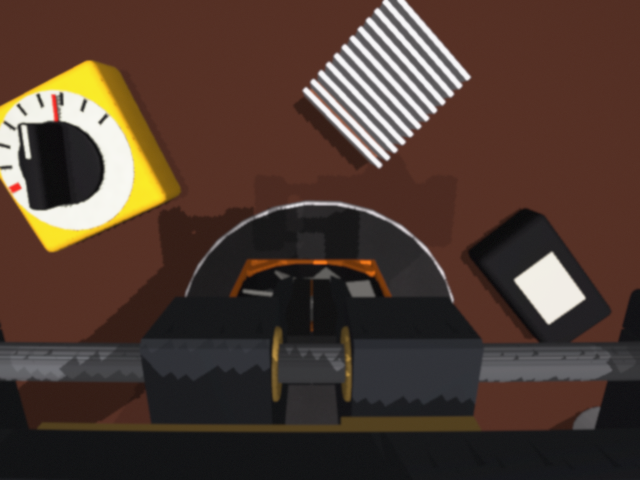

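The wrist view shows the fan face laterally centred at about (313,265), in line with the fingers. I'll descend and then push slowly.

Request:
jog_arm(
  plan=[
    {"gripper": 1,"dx": -0.02,"dy": 0.022,"dz": 0.12,"turn": 0.01},
    {"gripper": 1,"dx": -0.02,"dy": 0.022,"dz": 0.24,"turn": 0.01},
    {"gripper": 1,"dx": -0.02,"dy": 0.022,"dz": 0.34,"turn": 0.01},
    {"gripper": 1,"dx": -0.02,"dy": 0.022,"dz": 0.39,"turn": 0.01},
    {"gripper": 1,"dx": -0.02,"dy": 0.022,"dz": 0.39,"turn": 0.01},
  ],
)

```text
time_s: 13.27
position: [641.9, 145.5, 90.1]
eef_rot: [-3.138, 0.005, 0.928]
force: [0.3, -0.3, -0.6]
grip_width: 0.0
gripper_force: 0.0
```

Request:
jog_arm(
  plan=[
    {"gripper": 1,"dx": -0.02,"dy": 0,"dz": 0,"turn": 0},
    {"gripper": 1,"dx": -0.05,"dy": 0,"dz": 0,"turn": 0},
    {"gripper": 1,"dx": -0.08,"dy": 0,"dz": 0,"turn": 0},
    {"gripper": 1,"dx": -0.1,"dy": 0,"dz": 0,"turn": 0},
    {"gripper": 1,"dx": -0.12,"dy": 0,"dz": 0,"turn": 0},
  ],
)

```text
time_s: 13.68
position: [630.1, 126.2, 94.3]
eef_rot: [3.141, -0.001, 0.928]
force: [0.4, -0.1, 0.0]
grip_width: 0.005
gripper_force: 0.0
```

```bash
python3 - <<'E'
from m import *
n=np.array([np.cos(.945),np.sin(.945)]);f=np.array([608.5,106]);o=sensors.get_obs()
q=o['position'][:2]-f;print('dist to face',q@n-12.5,'lat',q@[-n[1],n[0]],o['position'],o['force'],o['eef_rot'])
E
```

```text
dist to face 16.47876179111532 lat -5.6836184901373334 [630.08065872 126.15805852  94.31625544] [ 0.38851229 -0.09947824  0.02601705] [ 3.14064323e+00 -9.10563476e-04  9.27611866e-01]
```

Request:
jog_arm(
  plan=[
    {"gripper": 1,"dx": -0.01,"dy": -0.028,"dz": 0,"turn": -0.01},
    {"gripper": 1,"dx": -0.025,"dy": -0.028,"dz": 0,"turn": -0.01},
    {"gripper": 1,"dx": -0.04,"dy": -0.028,"dz": 0,"turn": -0.01},
    {"gripper": 1,"dx": -0.055,"dy": -0.028,"dz": 0,"turn": -0.01},
    {"gripper": 1,"dx": -0.07,"dy": -0.028,"dz": 0,"turn": -0.01},
  ],
)

```text
time_s: 14.1
position: [617.0, 119.1, 93.3]
eef_rot: [3.141, -0.0, 0.944]
force: [0.3, 0.1, 0.3]
grip_width: 0.009
gripper_force: 0.1
```

Request:
jog_arm(
  plan=[
    {"gripper": 1,"dx": -0.015,"dy": 0,"dz": 0,"turn": 0},
    {"gripper": 1,"dx": -0.03,"dy": 0,"dz": 0,"turn": 0},
    {"gripper": 1,"dx": -0.045,"dy": 0,"dz": 0,"turn": 0},
    {"gripper": 1,"dx": -0.06,"dy": 0,"dz": 0,"turn": 0},
    {"gripper": 1,"dx": -0.075,"dy": 0,"dz": 0,"turn": 0},
  ],
)

```text
time_s: 14.52
position: [608.1, 106.6, 93.3]
eef_rot: [-3.142, 0.0, 0.944]
force: [0.3, 0.6, 0.7]
grip_width: 0.002
gripper_force: 0.0
```

```bash
python3 - <<'E'
from m import *
T=pose();print(sensors.get_obs()['position'],sensors.get_obs()['force'])
p,d=vision.grab_frame('scene');cv2.imwrite('pics/s5.png',p[:,:,::-1])
for n in('fan','fan_push'):print(n,[(r['location'],r['score']) for r in vision.place_of('scene',n)[:1]])
E
```

```text
[608.08596895 106.60893242  93.25756695] [0.27288764 0.57035502 0.699615  ]
fan [([599.9, 95.6, 72.8], 0.74)]
fan_push [([600.1, 97.7, 131.1], 0.82)]
```

Request:
jog_arm(
  plan=[
    {"gripper": 1,"dx": -0.015,"dy": 0,"dz": 0,"turn": 0},
    {"gripper": 1,"dx": -0.03,"dy": 0,"dz": 0,"turn": 0},
    {"gripper": 1,"dx": -0.045,"dy": 0,"dz": 0,"turn": 0},
    {"gripper": 1,"dx": -0.06,"dy": 0,"dz": 0,"turn": 0},
    {"gripper": 1,"dx": -0.06,"dy": 0,"dz": 0,"turn": 0},
  ],
)

```text
time_s: 15.08
position: [600.7, 96.3, 93.3]
eef_rot: [-3.141, 0.001, 0.943]
force: [0.7, -0.5, 0.4]
grip_width: 0.002
gripper_force: 0.0
```

Request:
jog_arm(
  plan=[
    {"gripper": 1,"dx": 0.02,"dy": 0,"dz": 0,"turn": 0},
    {"gripper": 1,"dx": 0.02,"dy": 0,"dz": -0.1,"turn": 0},
    {"gripper": 1,"dx": 0.02,"dy": 0,"dz": -0.25,"turn": 0},
    {"gripper": 1,"dx": 0.02,"dy": 0,"dz": -0.4,"turn": 0},
    {"gripper": 0,"dx": 0.02,"dy": 0,"dz": -0.5,"turn": 0},
  ],
)

```text
time_s: 15.5
position: [604.9, 101.1, 196.0]
eef_rot: [3.139, -0.003, 0.944]
force: [0.9, 0.4, 0.5]
grip_width: 0.058
gripper_force: 0.0
```

```bash
python3 - <<'E'
from m import *
p,d=vision.grab_frame('scene');cv2.imwrite('pics/s6.png',p[:,:,::-1])
for n in('fan','fan_push','plate','knob_top'):print(n,[(r['location'],r['score']) for r in vision.place_of('scene',n)[:1]])
plan(509,305.5,130,.88,2)
E
```

```text
fan [([562.7, 41.1, 23.4], 0.73)]
fan_push [([529.8, 0.4, 35.6], 0.68)]
plate [([569.9, 46.7, -2.0], 0.85)]
knob_top [([512.6, 304.8, 85.7], 0.91)]
at [602.9 100.9 192.5] yaw 0.945 j [-0.37  0.7   0.23  1.64 -0.21  0.82 -0.68] t 15.75
dx 0.277 dy -0.490 dz 0.156 turn 0.021
dx 0.261 dy -0.499 dz 0.156 turn 0.021
```

View pics/s6.png

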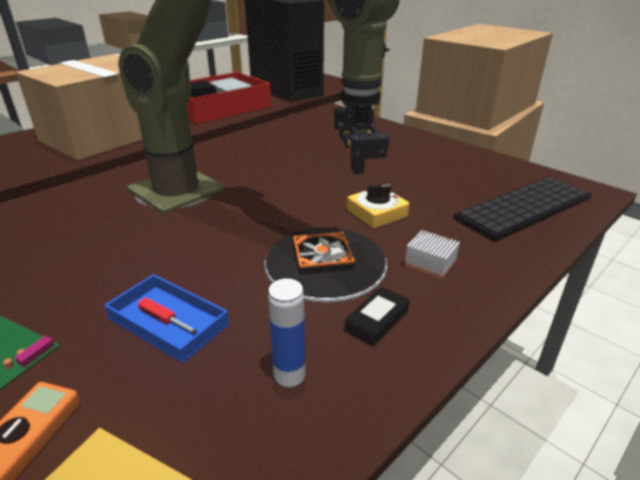

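The fan lies flat on the plate near (323,250), orange face up, and the driver is in the tray. Next is the knob.

Request:
jog_arm(
  plan=[
    {"gripper": 0,"dx": 0.06,"dy": -0.1,"dz": 0,"turn": 0.021},
    {"gripper": 0,"dx": 0.12,"dy": -0.2,"dz": 0,"turn": 0.021},
    {"gripper": 0,"dx": 0.18,"dy": -0.3,"dz": 0.03,"turn": 0.021},
    {"gripper": 0,"dx": 0.24,"dy": -0.4,"dz": 0.06,"turn": 0.021},
    {"gripper": 0,"dx": 0.277,"dy": -0.49,"dz": 0.1,"turn": 0.021},
  ],
)

```text
time_s: 16.17
position: [555.4, 205.0, 171.6]
eef_rot: [-3.14, 0.001, 0.913]
force: [0.4, 1.3, -0.7]
grip_width: 0.658
gripper_force: 0.0
```

Request:
jog_arm(
  plan=[
    {"gripper": 0,"dx": 0.06,"dy": -0.1,"dz": 0,"turn": 0.021},
    {"gripper": 0,"dx": 0.12,"dy": -0.2,"dz": 0,"turn": 0.021},
    {"gripper": 0,"dx": 0.18,"dy": -0.3,"dz": 0.03,"turn": 0.021},
    {"gripper": 0,"dx": 0.24,"dy": -0.44,"dz": 0.06,"turn": 0.021},
    {"gripper": 0,"dx": 0.261,"dy": -0.499,"dz": 0.1,"turn": 0.021},
  ],
)

```text
time_s: 16.58
position: [506.6, 309.8, 151.4]
eef_rot: [-3.138, 0.001, 0.884]
force: [-0.6, 0.7, -0.6]
grip_width: 0.998
gripper_force: 0.0
```

```bash
python3 - <<'E'
from m import *
T=pose();p,d=vision.grab_frame('wrist');cv2.imwrite('pics/w7.png',p[:,:,::-1])
P=cloud('wrist',d,np.indices((480,640)).sum(0)%2==0,T);P=P[(abs(P[:,0]-509)<50)&(abs(P[:,1]-305)<50)&(P[:,2]>74)&(P[:,2]<95)];rep('knob',P)
plan(509,305.5,37,.88,1)
E
```

```text
knob 908 [510. 309.  84.] [array([509.1, 307.8]), array([61.1, 13.9])]
  long yaw 0.8962455
at [504.4 310.5 149.7] yaw 0.886 j [-0.78  0.74  0.26  1.74 -0.28  0.7  -1.05] t 16.63
dx -0.005 dy 0.034 dz 0.563 turn 0.004
```

View pics/w7.png

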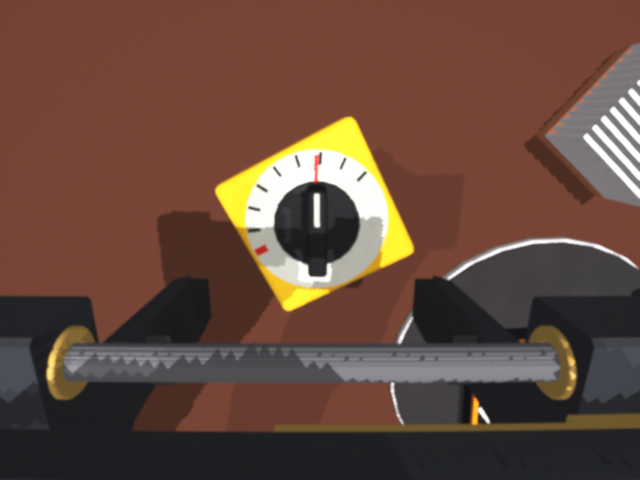

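The red pointer points up in the picture at (317,168) and the thick zero mark is at (262,250), so the knob needs about 117° counterclockwise. I'll grip the bar.

Request:
jog_arm(
  plan=[
    {"gripper": 0.4,"dx": 0,"dy": 0.03,"dz": 0.15,"turn": -0.005},
    {"gripper": 0.4,"dx": 0,"dy": 0.03,"dz": 0.3,"turn": -0.005},
    {"gripper": 0.4,"dx": 0,"dy": 0.03,"dz": 0.43,"turn": -0.005},
    {"gripper": 0.4,"dx": 0,"dy": 0.03,"dz": 0.53,"turn": -0.005},
    {"gripper": 0.4,"dx": 0,"dy": 0.03,"dz": 0.56,"turn": -0.005},
  ],
  force=20,
)

```text
time_s: 17.05
position: [512.6, 298.2, 37.5]
eef_rot: [-3.14, 0.007, 0.884]
force: [-0.3, -0.3, -0.0]
grip_width: 0.643
gripper_force: 0.0
```

Request:
jog_arm(
  plan=[
    {"gripper": 0.4,"dx": 0,"dy": 0,"dz": 0,"turn": 0},
    {"gripper": 1,"dx": 0,"dy": 0,"dz": 0,"turn": 0},
    {"gripper": 1,"dx": 0,"dy": 0,"dz": 0,"turn": 0},
    {"gripper": 1,"dx": 0,"dy": 0,"dz": 0,"turn": 0},
    {"gripper": 1,"dx": 0,"dy": 0,"dz": 0,"turn": 0},
  ],
)

```text
time_s: 17.47
position: [514.5, 302.4, 42.6]
eef_rot: [-3.141, -0.002, 0.886]
force: [-6.6, 5.7, 5.9]
grip_width: 0.322
gripper_force: 4.1
```

Request:
jog_arm(
  plan=[
    {"gripper": 1,"dx": 0,"dy": 0,"dz": 0,"turn": 0},
    {"gripper": 1,"dx": 0,"dy": 0,"dz": 0,"turn": 0},
    {"gripper": 1,"dx": 0,"dy": 0,"dz": 0,"turn": 0},
    {"gripper": 1,"dx": 0,"dy": 0,"dz": 0,"turn": 0},
    {"gripper": 1,"dx": 0,"dy": 0,"dz": 0,"turn": 0},
  ],
)

```text
time_s: 17.88
position: [508.8, 307.0, 42.5]
eef_rot: [-3.131, 0.001, 0.891]
force: [-11.0, 7.2, 10.4]
grip_width: 0.156
gripper_force: 20.0
```

Request:
jog_arm(
  plan=[
    {"gripper": 1,"dx": 0,"dy": -0.015,"dz": 0,"turn": 0},
    {"gripper": 1,"dx": 0,"dy": -0.035,"dz": 0,"turn": 0},
    {"gripper": 1,"dx": 0,"dy": -0.035,"dz": 0,"turn": 0},
    {"gripper": 1,"dx": 0,"dy": -0.035,"dz": 0,"turn": -0.05},
    {"gripper": 1,"dx": 0,"dy": -0.035,"dz": 0,"turn": -0.1},
  ],
)

```text
time_s: 18.3
position: [509.0, 307.0, 42.5]
eef_rot: [-3.141, -0.002, 1.047]
force: [-2.7, 1.2, 7.2]
grip_width: 0.157
gripper_force: 20.0
```

Request:
jog_arm(
  plan=[
    {"gripper": 1,"dx": 0,"dy": 0,"dz": 0,"turn": -0.06},
    {"gripper": 1,"dx": 0,"dy": 0,"dz": 0,"turn": -0.12},
    {"gripper": 1,"dx": 0,"dy": 0,"dz": 0,"turn": -0.18},
    {"gripper": 1,"dx": 0,"dy": 0,"dz": 0,"turn": -0.24},
    {"gripper": 1,"dx": 0,"dy": 0,"dz": 0,"turn": -0.3},
  ],
)

```text
time_s: 18.72
position: [509.3, 306.9, 42.5]
eef_rot: [3.141, -0.002, 1.519]
force: [-3.1, 1.3, 7.2]
grip_width: 0.155
gripper_force: 20.0
```

Request:
jog_arm(
  plan=[
    {"gripper": 1,"dx": 0,"dy": 0,"dz": 0,"turn": -0.06},
    {"gripper": 1,"dx": 0,"dy": 0,"dz": 0,"turn": -0.12},
    {"gripper": 1,"dx": 0,"dy": 0,"dz": 0,"turn": -0.18},
    {"gripper": 1,"dx": 0,"dy": 0,"dz": 0,"turn": -0.24},
    {"gripper": 1,"dx": 0,"dy": 0,"dz": 0,"turn": -0.3},
  ],
)

```text
time_s: 19.13
position: [509.7, 307.0, 42.5]
eef_rot: [3.139, -0.001, 1.99]
force: [-1.5, 1.8, 6.3]
grip_width: 0.157
gripper_force: 20.0
```

Request:
jog_arm(
  plan=[
    {"gripper": 1,"dx": 0,"dy": 0,"dz": 0,"turn": -0.06},
    {"gripper": 1,"dx": 0,"dy": 0,"dz": 0,"turn": -0.12},
    {"gripper": 1,"dx": 0,"dy": 0,"dz": 0,"turn": -0.18},
    {"gripper": 1,"dx": 0,"dy": 0,"dz": 0,"turn": -0.24},
    {"gripper": 1,"dx": 0,"dy": 0,"dz": 0,"turn": -0.3},
  ],
)

```text
time_s: 19.55
position: [510.0, 307.2, 42.5]
eef_rot: [3.138, 0.0, 2.461]
force: [-1.7, 2.8, 4.8]
grip_width: 0.157
gripper_force: 20.0
```

Request:
jog_arm(
  plan=[
    {"gripper": 1,"dx": 0,"dy": 0,"dz": 0,"turn": -0.06},
    {"gripper": 1,"dx": 0,"dy": 0,"dz": 0,"turn": -0.12},
    {"gripper": 1,"dx": 0,"dy": 0,"dz": 0,"turn": -0.18},
    {"gripper": 1,"dx": 0,"dy": 0,"dz": 0,"turn": -0.24},
    {"gripper": 1,"dx": 0,"dy": 0,"dz": 0,"turn": -0.28},
  ],
)

```text
time_s: 19.97
position: [510.2, 307.5, 42.5]
eef_rot: [3.138, 0.002, 2.901]
force: [-1.1, 2.7, 5.3]
grip_width: 0.154
gripper_force: 20.0
```

```bash
python3 -c "
from h import *
o=sensors.get_obs();print(o['wrist_torque'],o['joint_pos'],o['eef_rot'])"
```

```text
[ 0.40030569  0.26323717 -0.02928009] [-0.45453393  0.898603   -0.29001118  1.77681224  0.45729297  0.52885381
  0.29078085] [3.1378467e+00 1.7893170e-03 2.9006692e+00]
```

Now small steps until the stop shows up in the torque.

Request:
jog_arm(
  plan=[
    {"gripper": 1,"dx": 0,"dy": 0,"dz": 0,"turn": -0.015},
    {"gripper": 1,"dx": 0,"dy": 0,"dz": 0,"turn": -0.03},
    {"gripper": 1,"dx": 0,"dy": 0,"dz": 0,"turn": -0.04},
    {"gripper": 1,"dx": 0,"dy": 0,"dz": 0,"turn": -0.05},
    {"gripper": 1,"dx": 0,"dy": 0,"dz": 0,"turn": -0.05},
  ],
)

```text
time_s: 20.38
position: [510.3, 307.5, 42.4]
eef_rot: [3.138, 0.002, 2.974]
force: [-0.4, 2.9, 5.2]
grip_width: 0.16
gripper_force: 20.6
```

```bash
python3 -c "
from h import *
o=sensors.get_obs();print(o['wrist_torque'],o['eef_rot'])"
```

```text
[ 0.50992176  0.13848518 -0.44528746] [3.13760956e+00 2.04740889e-03 2.97388149e+00]
```

The torque jumped to 0.45 N m, so the knob is at the stop. I'll release, rise and check.

Request:
jog_arm(
  plan=[
    {"gripper": 1,"dx": 0,"dy": 0,"dz": 0,"turn": 0.02},
    {"gripper": 0.3,"dx": 0,"dy": 0,"dz": 0,"turn": 0.02},
    {"gripper": 0.3,"dx": 0,"dy": 0,"dz": 0,"turn": 0.02},
    {"gripper": 0.3,"dx": 0,"dy": 0,"dz": 0,"turn": 0.02},
    {"gripper": 0.3,"dx": 0,"dy": 0,"dz": 0,"turn": 0.02},
  ],
)

```text
time_s: 20.8
position: [509.1, 305.0, 41.0]
eef_rot: [-3.14, 0.0, 2.944]
force: [-0.2, 0.3, -0.2]
grip_width: 0.435
gripper_force: 0.0
```

Request:
jog_arm(
  plan=[
    {"gripper": 0.3,"dx": 0,"dy": 0,"dz": 0,"turn": 0},
    {"gripper": 0.3,"dx": 0,"dy": 0,"dz": -0.1,"turn": 0},
    {"gripper": 0.3,"dx": 0,"dy": 0,"dz": -0.25,"turn": 0},
    {"gripper": 0.3,"dx": 0,"dy": 0,"dz": -0.4,"turn": 0},
    {"gripper": 0.3,"dx": 0,"dy": 0,"dz": -0.55,"turn": 0},
  ],
)

```text
time_s: 21.22
position: [508.6, 305.4, 152.1]
eef_rot: [-3.141, -0.001, 2.944]
force: [0.8, 0.8, 0.1]
grip_width: 0.695
gripper_force: 0.0
```

Request:
jog_arm(
  plan=[
    {"gripper": 0.3,"dx": 0,"dy": 0,"dz": -0.1,"turn": 0},
    {"gripper": 0.3,"dx": 0,"dy": 0,"dz": -0.1,"turn": 0},
    {"gripper": 0.3,"dx": 0,"dy": 0,"dz": -0.1,"turn": 0},
    {"gripper": 0.3,"dx": 0,"dy": 0,"dz": -0.1,"turn": 0},
    {"gripper": 0.3,"dx": 0,"dy": 0,"dz": -0.1,"turn": 0},
  ],
)

```text
time_s: 21.63
position: [508.2, 305.0, 169.8]
eef_rot: [-3.139, -0.002, 2.944]
force: [0.7, 0.0, -0.2]
grip_width: 0.702
gripper_force: 0.0
```

```bash
python3 - <<'E'
from m import *
T=pose();p,d=vision.grab_frame('wrist');cv2.imwrite('pics/w8.png',p[:,:,::-1])
P=cloud('wrist',d,np.indices((480,640)).sum(0)%2==0,T)
Q=P[(abs(P[:,0]-509)<50)&(abs(P[:,1]-305)<50)&(P[:,2]>74)&(P[:,2]<95)];rep('knob',Q)
Q=P[(abs(P[:,0]-509)<90)&(abs(P[:,1]-305)<90)&(P[:,2]>40)&(P[:,2]<52)];rep('gauge',Q)
vision.grab_frame('scene')
for n in('fan','plate','driver_tip','driver_end','spray','heatsink','brick'):print(n,[(r['location'],r['score']) for r in vision.place_of('scene',n)[:1]])
E
```

```text
knob 785 [507. 308.  84.] [array([508.8, 307.7]), array([14. , 62.2])]
  long yaw 2.930985
gauge 7287 [502. 309.  45.] [array([508.2, 307.8]), array([119.3, 118.6])]
  long yaw 1.357863
fan [([562.2, 40.4, 28.0], 0.92)]
plate [([570.4, 48.1, -4.3], 0.89)]
driver_tip [([568.7, -299.7, 12.1], 0.69)]
driver_end [([422.6, -331.6, 13.6], 0.77)]
spray [([755.3, -241.0, -0.4], 0.71)]
heatsink [([746.9, 205.1, 2.2], 0.76)]
brick [([780.8, -23.6, 4.8], 0.58)]
```

View pics/w8.png

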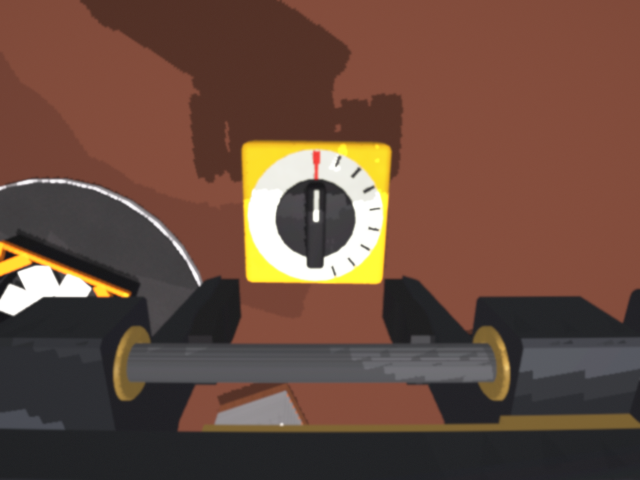

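The pointer at (316,165) now lines up with the thick red mark. The bar and gauge yaws agree within 0.01 rad, and the fan, driver and bystanders are all in place. I'm handing in.

```bash
python3 -c "
from workcell import order
print(order.finish_job())"
```

```text
the job is handed in; nothing more can be done
None
```

The job is handed in: the screwdriver is in the blue tray, the fan lies flat on the plate with its orange face up, and the knob is back at its zero stop; the hand-in returned no verdict.

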